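# Tip the record sleeves over in the inspection rack

### The arm

A 6-joint arm with a two-finger parallel gripper is mounted at the origin on the work surface. World frame = base frame: x ahead of the robot, y to its left, z up, the work surface at z = 0. Lengths are in mm, angles in rad, forces in N, time in s.
With the tool pointing down it reaches from about 350 to 775 mm from the base axis. Payload 7.3 kg.
Tool frame: the origin (TCP) lies midway between the tips of the shut fingers; the grasp point (between the pads) lies 19 mm behind it (bot.hold_point_z is the distance from the TCP to the grasp point, in mm); z points along the fingers, y is the direction in which the jaws open and shut (so a half turn about z gives the same grasp; the last joint's range is limited). The gripper opens to 92 mm and grips with 3 to 60 N. Pads are 19 mm wide; open, the fingers measure 130 mm over their backs; the gripper's body (75 mm by 190 mm) begins 47 mm behind the grasp point.
Start: joints at [-0.146, 0.342, 1.524, -0, 1.275, -0.146], TCP at [525.021, 0.019, 204.841] pointing down, gripper open.
Joint ranges: [-2.53, 2.53], [-0.77, 2.02], [0.04, 2.7], [-1, 4.14], [0.28, 2.66], [-3.11, 3.11]. Speed limits (rad/s): [2.57, 2.57, 3.14, 3.14, 3.14, 3.14].

### API

Orientations are given as [roll, pitch, yaw] about the fixed x, y, z axes, in that order (R = Rz(yaw) Ry(pitch) Rx(roll)).
In Python, from plant import bot gives the robot as it stands.
- The arm moves only by the tool servo_tool, never from a script. Its argument "series" is a list of rows, each a list of 5 numbers: the opening, from 0 (shut) to 1 (fully open), then the shift along the tool's x, y, z each as a share of 50 mm, from -1 to 1, then the turn about the tool's z as a share of 90 degrees, from -1 to 1. In form: [[gripper, tx, ty, tz, spin], ...]. A call has 1 to 20 rows; each row shifts and turns the commanded pose from where the row before left it, along the tool's axes as they then stand; what a row does not reach is not made up. A row lasts 1/8 s, in which the tool goes at most 62.5 mm and 10.7 degrees, less where a joint would pass 70% of its speed; a pose out of reach is approached as far as the arm can. A call with a number of a shift or a turn outside -1 to 1 is refused whole. A call with a gripper value outside its range is refused whole. The fingers move at their own pace and stop on an object; the grip force is fixed at half the most. Time passes only in rows, so rows that do not move let the fingers close. It gives the time, the measured TCP pose, the force and the opening at its end, in the units of the state.
- bot.get_obs(): the state, without advancing time (a new reading comes with each control period).
- bot.capture(name): name is "scene" or "side" or "wrist"; returns the picture (400x640x3 uint8, red, green, blue); there is no depth.
- bot.camera_model(name): a dict with "mtx" (3x3 intrinsics, pixels), "world_from_camera" (4x4, takes a point from camera to world coordinates). Camera axes: x right, y up, looking along -z (the intrinsics and any distortion apply to the point x, -y, -z); pixel columns grow to the right and rows downward; lengths in mm; the calibration is good to about 2 mm. A picture is of the moment at which its call begins: read the wrist's pose just before it. camera_model takes no time and is no camera call; for the wrist camera it gives the pose at the moment of the call.
- bot.close_job(): hands the job in, once; it reports no verdict.
Trained networks look in the newest picture that a camera, given by its name, has taken for a name from the list of things; names that differ only in an ending like _2 or _b are one class to them, and where a whole thing is asked for, a point or a joint stands for the part that bears it (a point fixed in the world has none). Each returns a list of dicts, best first, with "p" (0 to 1); they miss things now and then, are a little off and sometimes report something else, mostly with a low value. They report only what shows in the picture. A call takes as long as a camera call. They do not tell look-alikes from the thing itself.
- bot.outline_of(camera, label): "mask" (400x640 bool, what is visible of it).
- bot.pinpoint(camera, label): "point" ([x, y, z] in mm, in the coordinates of the camera as it stood for that picture, good to about 4 mm: a listed point, or the origin of a listed thing).
The state is a dict: "time": time; "joint_positions": joint angles; "dq": joint speeds; "tau": joint torques, N m; "tool_pos": TCP position; "tcp_rot": TCP orientation; "contact_force": force on the tool from outside, world axes, zero at the start; "moment": the same for the moment, N m; "grip_width": finger opening in mm.
Only numpy, scipy, OpenCV 4.12 (cv2) and the standard library are available. Lean on these libraries where they do the work, as an engineer would, in place of code of your own. Each camera call takes 0.05 s, during which the arm holds its last target.

### The job

Two of the three square record sleeves in the rack lean away from its sloping end board. Push each of these two at its top so that it tips over in its own groove and comes to rest leaning towards the end board, parallel to it like the third. Only push: do not lift any sleeve out of its groove, never tip the third one over, and leave everything else on the rack and bench where it is.

Things in the scene. Friction and masses are not known exactly. Their poses are not given: they have to be found in the camera images.
- rack: low dark wooden rack fixed to the bench, 230 x 440 mm, board 12 mm thick; origin on its underside below the middle groove. Three grooves along its x, at y = 150, 0 and -150 mm, 10 mm wide and deep. Steel rails (8 mm thick, axis 82 mm over the bench) run 22 mm to either side of each. Only the sleeves and the end board rise above 90 mm. The end board is at its -y end.
- groove_mid (a point): floor of the rack's middle groove, at its middle, 12 mm over the bench; the sleeves pivot about their lower edges in such grooves: pushed at the top a sleeve swings freely (under 1 N), and once past upright it falls by itself onto the other rail
- end_board: dark wooden board 170 mm wide, 10 mm thick, 130 mm up its slope, fixed at the rack's y = -215 mm, leaning outwards (to the rack's -y) 0.24 rad from upright; origin at the middle of its lower edge, z up its slope: a sleeve leaning the right way is parallel to it. Its top is about 138 mm over the bench.
- sleeve_a: one of 3 alike stiff card record sleeves: loose square plate 182 x 182 x 6 mm, 0.16 kg, off-white, round dark centre. Stands in a rack groove (which one varies), leaning 0.24 rad on a rail. Origin on its mid-plane 9 mm up from the middle of its lower edge, 21 mm over the bench, stays put as it tips; z up the sleeve, x along groove and edge, y its thickness. Starts leaning away from the end board.
- sleeve_a_top (a point): middle of the top edge of sleeve_a, 173 mm along its z from its origin, about 190 mm over the bench; it stands about 40 mm to the side of its groove while the sleeve leans
- sleeve_b: one of 3 alike stiff card record sleeves: loose square plate 182 x 182 x 6 mm, 0.16 kg, off-white, round dark centre. Stands in a rack groove (which one varies), leaning 0.24 rad on a rail. Origin on its mid-plane 9 mm up from the middle of its lower edge, 21 mm over the bench, stays put as it tips; z up the sleeve, x along groove and edge, y its thickness. Starts leaning away from the end board.
- sleeve_b_top (a point): middle of the top edge of sleeve_b, 173 mm along its z from its origin, about 190 mm over the bench; it stands about 40 mm to the side of its groove while the sleeve leans
- sleeve_c: one of 3 alike stiff card record sleeves: loose square plate 182 x 182 x 6 mm, 0.16 kg, off-white, round dark centre. Stands in a rack groove (which one varies), leaning 0.24 rad on a rail. Origin on its mid-plane 9 mm up from the middle of its lower edge, 21 mm over the bench, stays put as it tips; z up the sleeve, x along groove and edge, y its thickness. Starts leaning the right way, to the end board.
- sleeve_c_top (a point): middle of the top edge of sleeve_c, 173 mm along its z from its origin, about 190 mm over the bench; it stands about 40 mm to the side of its groove while the sleeve leans
- weight: steel record weight, round, 64 mm across and 40 mm tall, standing on the rack's board between two grooves; origin under its centre. Leave alone
- brush: small wooden block brush, 90 x 34 x 30 mm, on the rack's board between two grooves; origin under its centre. Leave alone
- label_stack: stack of round labels, 100 mm across, 60 mm tall, with a steel plate on top; on the bench to the left. Leave alone
- clear_sleeves: stack of milky plastic sleeves, about 135 mm square and 15 mm tall, on the bench to the left; origin under it. Leave alone
- bottle: white bottle 60 mm across, 160 mm tall, on the bench to the right. Leave alone
- tape: roll of yellow tape, 90 mm across, 24 mm tall, on the bench to the right. Leave alone
Things that resemble listed ones, but are neither listed nor needed, are in the scene too. What is shaped like the sleeve_c but green or yellow is not meant.

How it is judged (in metres and radians):
At the end, for the whole second after the job is handed in: All three sleeves stand in their own grooves (within 30 mm of where they started), at rest, parallel to the sloping end board within 0.1 rad; no other thing moved by more than 40 mm (angle between the z axis of each of sleeve_a, sleeve_b, sleeve_c and the z axis of end_board, either way round below 0.1 rad and distance of each of sleeve_a, sleeve_b, sleeve_c from where it was at the start of the episode below 0.03 m and linear speed of each of sleeve_a, sleeve_b, sleeve_c below 0.03 m/s and angular speed of each of sleeve_a, sleeve_b, sleeve_c below 0.2 rad/s and distance of each of weight, brush, label_stack, clear_sleeves, bottle, tape from where it was at the start of the episode below 0.04 m); the robot touches nothing.
It fails at once if a sleeve is lifted or pulled out of its groove (more than 15 mm up or 50 mm away) (z of any of sleeve_a, sleeve_b, sleeve_c in the frame of rack above 0.0363 m or distance of any of sleeve_a, sleeve_b, sleeve_c from where it was at the start of the episode above 0.05 m).
It fails at once if the third sleeve, which already leans the right way, is tipped over to the other side (past upright) (angle between the z axis of sleeve_c and the z axis of end_board, either way round above 0.3 rad).
It fails at once if another thing on the rack or bench is moved by more than 40 mm (distance of any of weight, brush, label_stack, clear_sleeves, bottle, tape from where it was at the start of the episode above 0.04 m).
It also fails if it takes over 38 s, if anything falls off the work surface, if the arm or the gripper's body presses on something with over 40 N, if the wrist force passes 120 N, or if a joint passes its speed limit or range.

## Working session

There is one attempt and no reset: what is moved stays moved. The work goes in short steps, Python scripts to look and compute and a tool call to move; the robot and the scene stay as the last step left them, time stands still between calls to the robot, and variables do not carry over. Pictures are saved under pics/ and viewed, and the job is handed in when it is done.

Besides the shell and the picture viewer there is one more tool, called after "Request:" as name([rows], argument=value, ...), one row to a line, values as JSON. servo_tool: Moves the arm, as the interface text tells. Shift numbers are shares of 50 mm and turn numbers shares of 90 degrees, none past 1 either way. Its arguments: {"type":"object","properties":{"series":{"type":"array"}},"required":["series"]}

```bash
mkdir -p pics; cat > h.py <<'E'
from plant import bot
import numpy as np, cv2
def snap(c,n):
    im=bot.capture(c); cv2.imwrite(f'pics/{n}.png',cv2.cvtColor(im,cv2.COLOR_RGB2BGR)); return im
def w(c,p,M=None):
    M=np.array(bot.camera_model(c)["world_from_camera"]) if M is None else M
    return (M@np.r_[p,1])[:3]
def proj(c,P):
    m=bot.camera_model(c);q=np.linalg.inv(np.array(m["world_from_camera"]))@np.r_[P,1]
    u=np.array(m["mtx"])@np.array([q[0],-q[1],-q[2]]);return u[:2]/u[2]
E
python3 - <<'E'
from h import *
np.set_printoptions(precision=1,suppress=True)
for c in("scene","side","wrist"):
    snap(c,c+"0")
    for l in("groove_mid","rack","end_board","sleeve_a","sleeve_a_top"):
        for d in bot.pinpoint(c,l):
            P=w(c,d["point"]);print(c,l,round(d["p"],2),P,proj(c,P))
o=bot.get_obs();print(o["time"],o["tool_pos"],o["tcp_rot"],o["grip_width"])
E
```

```text
scene groove_mid 0.74 [581.1  29.5  13.1] [323.1 259. ]
scene groove_mid 0.48 [ 656.  -149.1  191.8] [251.4 227. ]
scene groove_mid 0.46 [ 664.4 -168.7   10.1] [249. 283.]
scene rack 0.6 [580.3  31.9   0.7] [323.9 262.1]
scene rack 0.48 [506.3 204.  192.3] [387.5 190.5]
scene end_board 0.74 [ 668.1 -169.8   12.2] [248.4 283.5]
scene sleeve_a 0.93 [ 242.3 -445.5    2.5] [180.6 194.7]
scene sleeve_a 0.89 [292.  313.6   3.8] [402.7 200.8]
scene sleeve_a 0.81 [ 639.8 -111.6   17.8] [271.2 273.8]
scene sleeve_a 0.75 [584.3  26.7  22.1] [322.2 257.5]
scene sleeve_a_top 0.93 [564.6  63.5 193.2] [337.4 203.3]
side groove_mid 0.56 [581.   25.8  16.3] [288.6 215.5]
side rack 0.6 [580.7  29.8   1.5] [288.4 218.9]
side end_board 0.57 [582.9  29.2  20.2] [287.7 215.3]
side sleeve_a 0.79 [585.6  25.7  18.4] [287.5 214.7]
side sleeve_a 0.75 [294.1 306.8   3. ] [331.4 306.4]
side sleeve_a 0.68 [ 245.1 -449.4    2.9] [408.7 164.6]
side sleeve_a 0.62 [519.4 161.1  20.6] [287.3 246.4]
side sleeve_a 0.6 [ 640.6 -106.8   21.8] [289.8 187.3]
side sleeve_a 0.26 [ 631.1 -463.    -0.2] [326.3 141.3]
side sleeve_a_top 0.86 [565.3  62.8 191. ] [285.2 189.6]
wrist groove_mid 0.95 [576.7  26.6  10.1] [364.2 145. ]
wrist groove_mid 0.61 [590.1 113.6  13.9] [381.   60.7]
wrist rack 0.74 [582.8  26.8  25.3] [371.9 146.7]
wrist rack 0.68 [581.4  29.3   2.6] [367.6 141.7]
wrist sleeve_a 0.92 [522.5 164.1  20.4] [315.2   3.8]
wrist sleeve_a 0.7 [577.   31.8  27.5] [366.9 142.3]
wrist sleeve_a 0.62 [ 637.  -113.4   22.6] [411.4 263.7]
wrist sleeve_a_top 0.78 [564.1  66.6 185.9] [386.  117.1]
0.9 [525.    0.  204.9] [ 3.1 -0.   1.6] 91.6080087113419
```

View pics/scene0.png

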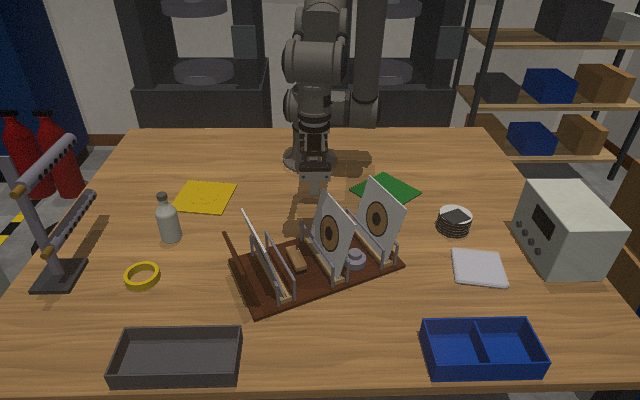

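View pics/side0.png

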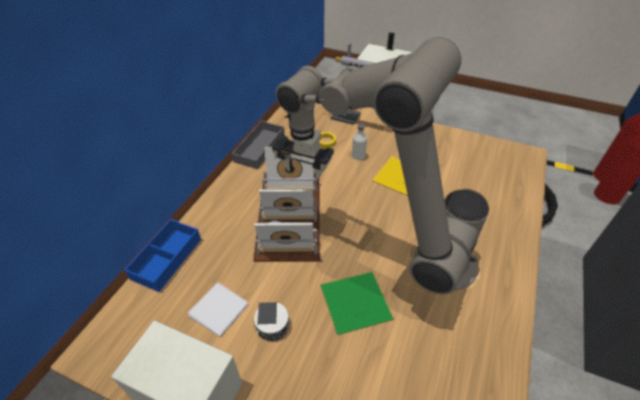

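View pics/wrist0.png

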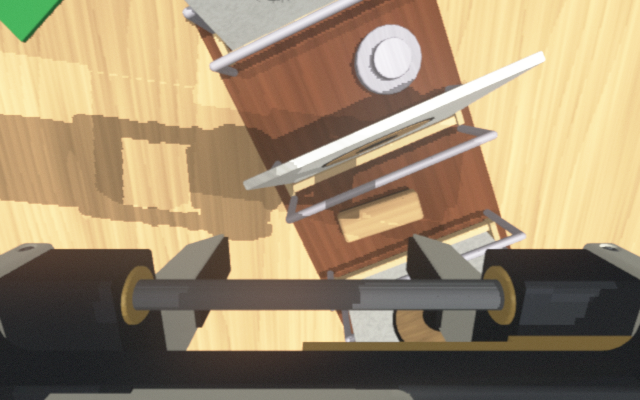

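Candidates at their scene pixels:
- Off-white sleeves: far groove, top about (385,185). Middle groove, top about (325,200). End-board groove, about (262,250).
- Look-alikes: yellow square (205,197) and green square (386,190), both lying on the bench. The white stack (480,268) is clear_sleeves.

The two off-white sleeves in the middle and far grooves look like the ones to tip. I'll check that in one close crop.

```bash
python3 - <<'E'
from h import *
im=cv2.imread('pics/scene0.png')[170:320,220:420]
im=cv2.resize(im,None,fx=3.8,fy=3.8,interpolation=cv2.INTER_CUBIC)
o=np.array([581,29]);y=np.array([-.4,.917]);x=np.array([.917,.4])
for g,s in((150,1),(0,1),(-150,-1)):
    for a,b,z in((-91,0,12),(91,0,12),(-91,43*s,189),(91,43*s,189)):
        u=proj("scene",np.r_[o+y*(g+b)+x*a,z]);u=(u-[220,170])*3.8
        cv2.circle(im,tuple(int(v) for v in u),4,(0,0,255),-1)
for a in(-85,85):
    u=proj("scene",np.r_[o+y*(-215-31)+x*a,138]);u=(u-[220,170])*3.8;cv2.circle(im,tuple(int(v) for v in u),4,(255,0,0),-1)
cv2.imwrite('pics/crop1.png',im)
o3=np.r_[o,0]
for Y in(85,-2,225,148):print(Y,o+y*Y, (o+y*Y)-np.array(bot.get_obs()["tool_pos"][:2]))
E
```

```text
85 [547.    106.945] [ 21.98973845 106.90219554]
-2 [581.8    27.166] [56.78973845 27.12319554]
225 [491.    235.325] [-34.01026155 235.28219554]
148 [521.8   164.716] [ -3.21026155 164.67319554]
```

View pics/crop1.png

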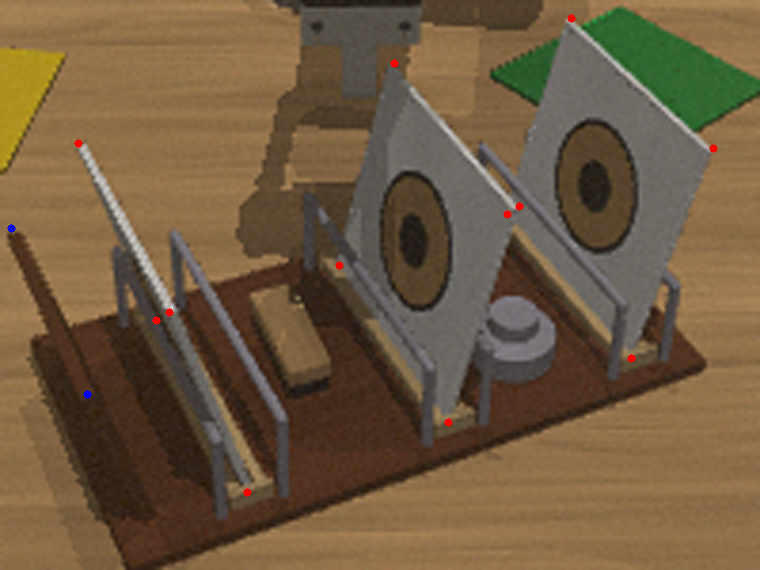

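The crop shows the model corners (red) landing on the sleeves' corners. The end-board top (blue, crop 10,228) confirms the layout: the middle sleeve (crop 415,240) and the far one (crop 595,185) lean away, and the left one is already right. I'll start with the middle sleeve: shut the fingers, rise, turn to the rack and move behind the sleeve.

Request:
servo_tool([
  [0,0,0,-0.2,-0.09],
  [0,0,0,-0.2,-0.09],
  [0,0,0,-0.1,-0.08],
  [0,0.45,0.3,0,0],
  [0,0.45,0.32,0,0],
  [0,0.45,0.32,0,0],
  [0,0.44,0.32,0,0],
  [0,0,0,0,0],
  [0,0,0,0,0],
])

```text
time: 2.02
tool_pos: [547.1, 106.7, 229.7]
tcp_rot: [-3.141, 0.0, 1.979]
contact_force: [-0.4, 0.1, -0.2]
grip_width: 6.3
```

```bash
cat > st.py <<'E'
from h import *
o=bot.get_obs();p=np.array(o["tool_pos"]);d=p[:2]-[581,29]
print(round(o["time"],2),p.round(1),np.round(o["tcp_rot"],3),"rack y",round(float(d@[-.4,.917]),1),"x",round(float(d@[.917,.4]),1),np.round(o["contact_force"],1),o["grip_width"])
E
python3 st.py; python3 -c "
from h import *
snap('scene','s2')
cv2.imwrite('pics/c2.png',cv2.resize(cv2.imread('pics/s2.png')[150:320,220:420],None,fx=3.2,fy=3.2))"
```

```text
2.02 [547.1 106.7 229.7] [-3.141  0.     1.979] rack y 84.8 x 0.0 [-0.4  0.1 -0.2] 6.3286737648021925
```

View pics/c2.png

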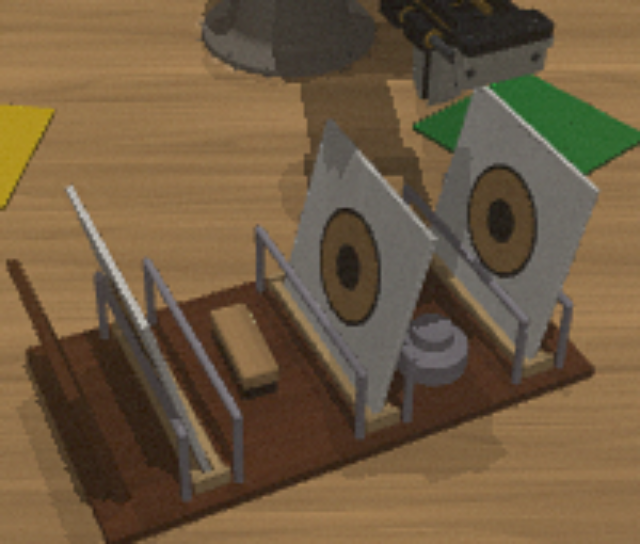

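The fingers are behind the middle sleeve, at about (440,95) in the crop, with nothing touched. Descending to z 165, then a slow push along −y of the rack.

Request:
servo_tool([
  [0,0,0,0.4,0],
  [0,0,0,0.45,0],
  [0,0,0,0.45,0],
  [0,-0.2,0,0,0],
  [0,-0.2,0,0,0],
  [0,-0.15,0,0,0],
  [0,-0.15,0,0,0],
  [0,-0.15,0,0,0],
  [0,-0.15,0,0,0],
  [0,-0.15,0,0,0],
  [0,0,0,0,0],
])

```text
time: 3.45
tool_pos: [570.3, 53.8, 164.8]
tcp_rot: [3.142, 0.0, 1.978]
contact_force: [0.1, 0.3, -0.1]
grip_width: 0.5
```

```bash
python3 st.py; python3 -c "
from h import *
snap('scene','s3')
cv2.imwrite('pics/c3.png',cv2.resize(cv2.imread('pics/s3.png')[150:320,220:420],None,fx=3.2,fy=3.2))"
```

```text
3.45 [570.3  53.8 164.8] [3.142 0.    1.978] rack y 27.1 x 0.2 [ 0.1  0.3 -0.1] 0.4539353787845482
```

View pics/c3.png

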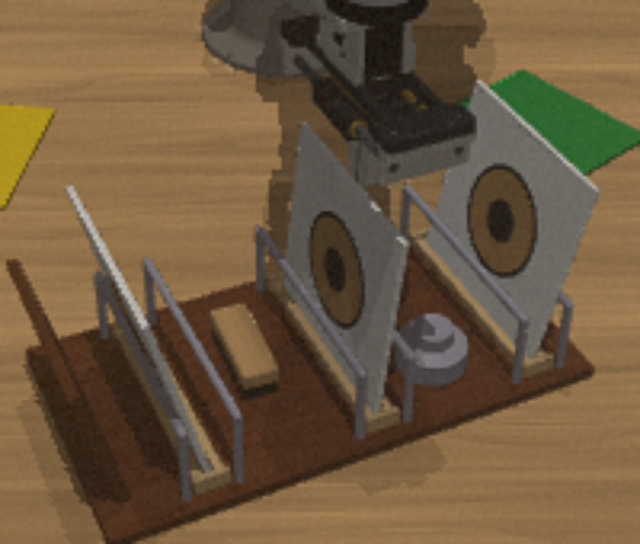

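The middle sleeve is tipping in its groove (top edge now at about (350,180)) and nothing else has been touched. Pushing on past upright.

Request:
servo_tool([
  [0,-0.12,0,0,0],
  [0,-0.12,0,0,0],
  [0,-0.12,0,0,0],
  [0,-0.12,0,0,0],
  [0,-0.1,0,0,0],
  [0,0,0,0,0],
  [0,0,0,0,0],
  [0,0,0,0,0],
  [0,0,0,0,0],
])

```text
time: 4.62
tool_pos: [581.6, 28.0, 164.9]
tcp_rot: [3.142, 0.0, 1.979]
contact_force: [0.1, 0.2, -0.2]
grip_width: 0.2
```

```bash
python3 st.py; python3 -c "
from h import *
snap('scene','s4')
cv2.imwrite('pics/c4.png',cv2.resize(cv2.imread('pics/s4.png')[150:320,220:420],None,fx=3.2,fy=3.2))"
```

```text
4.62 [581.6  28.  164.9] [3.142 0.    1.979] rack y -1.2 x 0.1 [ 0.1  0.2 -0.2] 0.23300342419021317
```

View pics/c4.png

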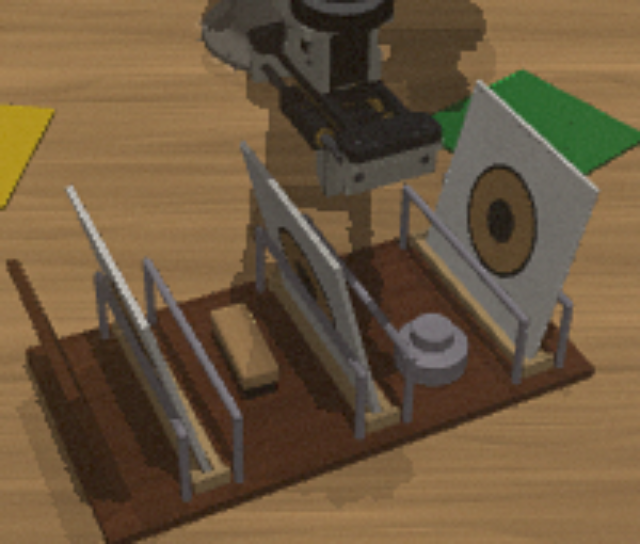

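The middle sleeve has fallen over and now leans towards the end board: its top edge runs from (243,148) to (345,270), parallel to the third. Going up and over to the far sleeve.

Request:
servo_tool([
  [0,0,0,-0.45,0],
  [0,0,0,-0.45,0],
  [0,0,0,-0.4,0],
  [0,0.59,0,0,0],
  [0,0.59,0,0,0],
  [0,0.59,0,0,0],
  [0,0.59,0,0,0],
  [0,0.59,0,0,0],
  [0,0.59,0,0,0],
  [0,0.59,0,0,0],
  [0,0.59,0,0,0],
  [0,0,0,0,0],
  [0,0,0,0,0],
])

```text
time: 6.3
tool_pos: [488.1, 243.9, 229.8]
tcp_rot: [3.141, 0.001, 1.979]
contact_force: [0.3, -0.1, 0.7]
grip_width: 0.2
```

```bash
python3 st.py; python3 -c "
from h import *
snap('scene','s5')
cv2.imwrite('pics/c5.png',cv2.resize(cv2.imread('pics/s5.png')[130:320,220:440],None,fx=3,fy=3))
for d in bot.pinpoint('scene','sleeve_a_top'): print(d['p'],w('scene',d['point']))"
```

```text
6.3 [488.1 243.9 229.8] [3.141e+00 1.000e-03 1.979e+00] rack y 234.3 x 0.8 [ 0.3 -0.1  0.7] 0.19232962065831566
0.89 [597.74143956 -10.17031666 193.61706947]
```

View pics/c5.png

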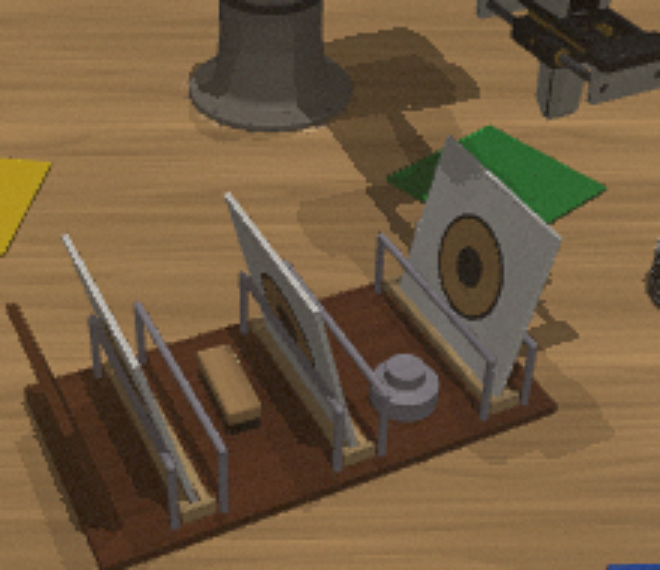

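The fingers are clear behind the far sleeve, at (560,90), and the middle one rests the right way, with its top measured 43 mm to the board side. Repeating the same descent and push.

Request:
servo_tool([
  [0,0,0,0.4,0],
  [0,0,0,0.45,0],
  [0,0,0,0.45,0],
  [0,-0.2,0,0,0],
  [0,-0.2,0,0,0],
  [0,-0.15,0,0,0],
  [0,-0.15,0,0,0],
  [0,-0.15,0,0,0],
  [0,-0.15,0,0,0],
  [0,-0.15,0,0,0],
  [0,-0.12,0,0,0],
  [0,-0.12,0,0,0],
  [0,-0.12,0,0,0],
  [0,-0.12,0,0,0],
  [0,-0.1,0,0,0],
  [0,0,0,0,0],
  [0,0,0,0,0],
  [0,0,0,0,0],
  [0,0,0,0,0],
])

```text
time: 8.78
tool_pos: [522.2, 165.1, 164.9]
tcp_rot: [3.142, 0.0, 1.979]
contact_force: [0.2, 0.6, -0.7]
grip_width: 0.6
```

```bash
python3 st.py; python3 -c "
from h import *
snap('scene','s6')
cv2.imwrite('pics/c6.png',cv2.resize(cv2.imread('pics/s6.png')[130:320,220:440],None,fx=3,fy=3))"
```

```text
8.78 [522.2 165.1 164.9] [3.142 0.    1.979] rack y 148.3 x 0.5 [ 0.2  0.6 -0.7] 0.6203036120252784
```

View pics/c6.png

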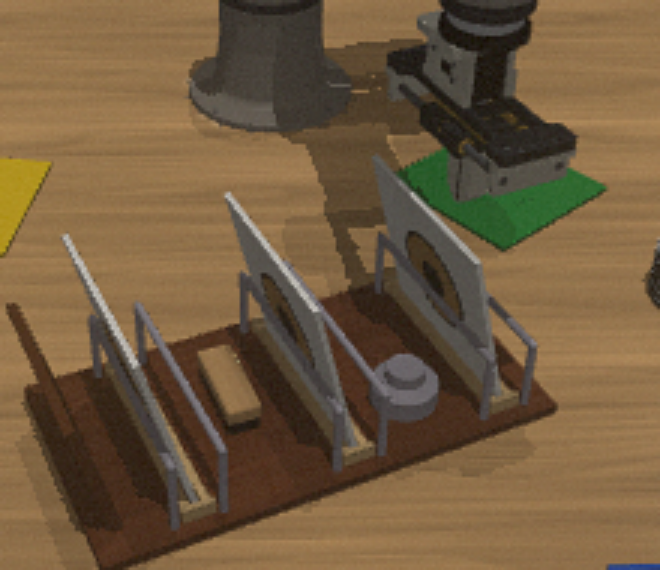

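The far sleeve has tipped too (top edge from (377,158) to (483,265)). Retreating upwards, then a final check.

Request:
servo_tool([
  [0,0,0,-0.5,0],
  [0,0,0,-0.5,0],
  [0,0,0,-0.6,0],
  [0,0.5,0,0,0],
  [0,0.5,0,0,0],
  [0,0,0,0,0],
  [0,0,0,0,0],
])

```text
time: 9.7
tool_pos: [502.6, 210.5, 244.8]
tcp_rot: [-3.142, 0.0, 1.979]
contact_force: [0.5, 1.1, 0.6]
grip_width: 0.5
```

```bash
python3 st.py; python3 -c "
from h import *
im=snap('scene','s7')
c=cv2.imread('pics/s7.png')[130:320,220:440].copy()
c=cv2.resize(c,None,fx=3,fy=3)
for g in (150,0,-150):
  for a,b,z in((-91,0,12),(91,0,12),(-91,-43,189),(91,-43,189)):
    P=np.r_[np.array([581,29])+np.array([-.4,.917])*(g+b)+np.array([.917,.4])*a,z]
    u=(proj('scene',P)-[220,130])*3;cv2.circle(c,(int(u[0]),int(u[1])),3,(0,0,255),-1)
cv2.imwrite('pics/c7.png',c)
for l in ('sleeve_a','sleeve_a_top','weight','brush'):
  for d in bot.pinpoint('scene',l): print(l,round(d['p'],2),w('scene',d['point']).round(1))"
```

```text
9.7 [502.6 210.5 244.8] [-3.142  0.     1.979] rack y 197.8 x 0.7 [0.5 1.1 0.6] 0.5193606842046171
sleeve_a 0.78 [581.9  27.8  19.9]
sleeve_a 0.78 [ 238.8 -447.8    3.8]
sleeve_a 0.67 [ 639.  -112.1   19. ]
sleeve_a 0.67 [292.5 317.6   3.9]
sleeve_a 0.6 [519.7 165.3  19.1]
sleeve_a_top 0.63 [596.2 -12.2 192.2]
weight 0.83 [593.9 116.6  12.6]
brush 0.7 [594.8 -48.2  13.7]
brush 0.63 [594.2 115.2  13. ]
```

View pics/c7.png

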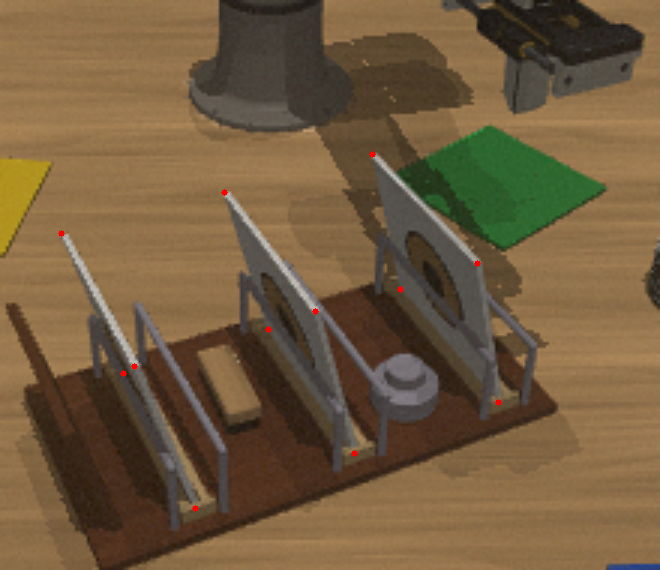

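All three sleeves match the model of the goal pose (the red corners lie on their corners). The weight and brush haven't visibly moved, and the gripper is clear.

```bash
python3 -c "
from plant import bot
print(bot.close_job())"
```

```text
the job is handed in; nothing more can be done
None
```

I tipped both sleeves that leaned away, and all three now lean towards the end board. I pushed each near its top with the shut fingers until it passed upright and fell onto the other rail. The job is handed in at about 10 s; it gives no verdict.

**Sleeves:** In the last picture, all three match the corners expected for leaning parallel to the end board. Their origins measure within about 4 mm of the start, at about 20 mm height, so each is still in its groove. The measured top of the middle sleeve is about 43 mm to the board side of its groove.

**Contact:** Measured at the stops between moves, the force was never more than about 1.5 N. The gripper ended clear of everything, about 50 mm above the sleeve tops.

**Other things:** The weight and brush look unmoved in the pictures. I did not measure them or the bench items against their start positions, but the arm only worked above the rack.

**Disagreements:** The top-point network found only the middle sleeve's top in the last picture, so the other two rest on the corner overlay. It also gave a second "brush" where the weight stands and "sleeves" at the yellow and green squares; I ignored these.

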